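# Twist the tight cap off a jar of tomatoes and hold it over the mouth

### The arm

A 6-joint arm with a two-finger parallel gripper is mounted at the origin on the work surface. World frame = base frame: x ahead of the robot, y to its left, z up, the work surface at z = 0. Lengths are in m, angles in rad, forces in N, time in s.
With the tool pointing down it reaches from about 0.35 to 0.775 m from the base axis. Payload 5.5 kg.
Tool frame: the origin (TCP) lies at the very end of the fingers, on their centre line; the grasp point (between the pads) lies 19 mm behind it; z points along the fingers, y is the line along which they close (so a half turn about z gives the same grasp; the last joint's range is limited). The gripper opens to 85 mm and grips with 20 to 120 N. Pads are 22 mm wide; open, the fingers measure 114 mm over their backs; the gripper's body (76 mm by 85 mm) begins 54 mm behind the grasp point. The pads swing forward as they close: fully open they stand 13 mm farther back than shut.
Start: joints at [-1.465, 0.313, 0.046, 1.304, 0, 1.431], TCP at [0.14, -0.558, 0.195] pointing down, gripper open.
Joint ranges: [-2.76, 2.76], [-0.86, 1.69], [-1.03, 1.26], [-2.2, 2.34], [-1.47, 1.5], [-3.14, 3.14]. Speed limits (rad/s): [2.57, 2.57, 3.14, 3.14, 3.14, 3.14].

### API

Orientations are given as a unit quaternion [w, x, y, z].
In Python, from workcell import env gives the robot as it stands. The module is installed in compiled form; this text tells all that it offers.
- The arm moves only by the tool jog_arm, never from a script. Its argument "rows" is a list of rows, each a list of 6 numbers: the shift along the world's x, y, z in units of 40 mm (1.0 is 40 mm), then the turn, a rotation vector about the world's x, y, z in units of 6 degrees (1.0 is 6 degrees). In form: [[x, y, z, wx, wy, wz], ...]. A call has 1 to 12 rows; each row is the pose to reach, as a shift and turn from the pose commanded when the call began; what a row does not reach only later rows make up. A row lasts 1/12 s, in which the tool goes at most 41.7 mm and 7.16 degrees, less where a joint would pass 70% of its speed; a pose out of reach is approached as far as the arm can. A call with a gripper value outside its range is refused whole. "jaw" is the gripper command: -1 is fully open, 1 is shut, values between are in proportion, set as the call begins (left out, the last holds). The fingers move at their own pace and stop on an object; "force" is the grip in N (left out, the last holds). Time passes only in rows, so rows that repeat a pose let the fingers close. It gives the time, the measured TCP pose, the force, the opening and the grip force at its end, in the units of the state.
- env.get_state(): the state, without advancing time (a new reading comes with each control period).
- env.read_camera(name): name is "scene" or "top" or "wrist"; returns a dict with "pixels" (420x560x3 uint8, red, green, blue), "mtx" (3x3 intrinsics, pixels), "k1" (the pictures are not rectified: a ray, as slopes to the right and down, at radius r is drawn at 1 + k1 r^2 times it, then the intrinsics apply), "cam_to_world" (4x4, takes a point from camera to world coordinates). Camera axes: x right, y up, looking along -z (the intrinsics and any distortion apply to the point x, -y, -z); pixel columns grow to the right and rows downward; lengths in m; the calibration is good to about 2 mm. A picture is of the moment at which its call begins. There is no depth.
- env.hand_in(): hands the job in; it is judged then, once.
The state is a dict: "clock": time; "joint_pos": joint angles; "qvel": joint speeds; "tau": joint torques, N m; "tcp_pos": TCP position; "orientation": TCP orientation; "wrist_force": force on the tool from outside, world axes, zero at the start; "ft_torque": the same for the moment, N m; "finger_gap": finger opening in m; "grip_force": force on a finger pad.
Only numpy, scipy, OpenCV 4.12 (cv2) and the standard library are available. Lean on these libraries where they do the work, as an engineer would, in place of code of your own. Each camera call takes 0.05 s, during which the arm holds its last target. There are 200 camera calls.

### The job

Take the little white salt pot off the lid of the tomato jar and set it down upright on the round cork coaster. Then twist the jar's tight yellow cap anticlockwise while the wooden frame braces the jar, stop turning once the threads let go (about a fifth of a turn), lift the cap straight up and finish still holding it level over the jar's mouth, with its lower edge one to five centimetres above the rim. The jar must stay seated in its frame, and the oil bottle and the two loose peppers must be left where they are.

Things in the scene. Friction and masses are not known exactly. Their poses are not given: they have to be found in the camera images.
- brace: fixed wooden chopping board 150 x 190 x 18 mm with a raised square frame (88 mm outside, 68 mm pocket, top 50 mm above the counter) in its middle that keeps the jar from turning; origin at the centre of the underside, on the counter; z up
- jar: glass jar of tomatoes, 0.55 kg, square body 65 x 65 x 70 mm standing loosely (1.5 mm play each side) in the frame, round neck 40 mm across, rim 104 mm above its underside; origin at the centre of its underside, z up along the neck
- cap: round yellow metal screw cap, 60 mm across, 26 mm high, 45 g; origin at the centre of its lower edge, z up; on the jar its lower edge is 84 mm and its flat top 110 mm above the jar's underside; the jar's flat shoulder lies 14 mm below the cap's lower edge. Three lugs inside hold it down, with 1.5 mm of play, until it has been turned
- pot: small white ceramic salt pot with a green band, open and empty, 54 mm across at the top, 44 mm at the foot, 55 mm high, 0.13 kg, standing at the start on the cap; origin at the centre of its underside, z up
- coaster: round cork coaster fixed to the counter, 94 mm across, 6 mm thick; origin at the centre of its underside
- oil: green oil bottle, 60 mm across, 170 mm high, loose; leave it alone; origin at the centre of its underside
- red_pepper: red bell pepper, about 80 mm across, 80 mm high, loose; leave it alone; origin at the centre of its underside
- yellow_pepper: yellow bell pepper, about 80 mm across, 80 mm high, loose; leave it alone; origin at the centre of its underside
- thread (a joint): how far the cap has been unscrewed, rad: 0 tight, grows anticlockwise seen from above; stiff, it takes 0.5 N m throughout. The cap can be lifted off from about 1.05 to 1.75; below and beyond that its lugs catch. It lags the cap's own turn in the world by up to 0.15 rad of play, and stays where it is when the cap is lifted away
Things that resemble listed ones, but are neither listed nor needed, are in the scene too. Of the things shaped like the cap, the yellow one is meant.

How it is judged:
By the outcome, as a careful person would: the job done as asked, in the order asked, and still so for the second after the job is handed in, while the arm keeps its last pose, push and grip.
It also fails if it takes over 61 s, if anything falls off the work surface, if the arm or the gripper's body presses on something with over 40 N, if the wrist force passes 120 N, or if a joint passes its speed limit or range.

## Working session

There is one attempt and no reset: what is moved stays moved. The work goes in short steps, Python scripts to look and compute and a tool call to move; the robot and the scene stay as the last step left them, time stands still between calls to the robot, and variables do not carry over. Pictures are saved under pics/ and viewed, at most 10 in all, crops included, and the job is handed in when it is done.

Besides the shell and the picture viewer there is one more tool, called as name([rows], argument=value, ...), one row to a line, values as JSON. jog_arm: Moves the arm, as the interface text tells. Its arguments: {"type":"object","properties":{"rows":{"type":"array","items":{"type":"array","items":{"type":"number"}}},"jaw":{"type":"number"},"force":{"type":"number"}},"required":["rows"]}

```bash
mkdir -p pics
cat > h.py <<'E'
import numpy as np, cv2
from workcell import env
def snap(name,fn=None):
    c=env.read_camera(name)
    if fn: cv2.imwrite('pics/'+fn,c['pixels'][:,:,::-1])
    return c
def ray(c,u,v):
    K=c['mtx'];d=np.array([(u-K[0,2])/K[0,0],(v-K[1,2])/K[1,1]]);s=d.copy()
    for _ in range(30): s=d/(1+c['k1']*(s@s))
    T=c['cam_to_world'];r=T[:3,:3]@np.array([s[0],-s[1],-1.]);return T[:3,3],r
def onz(c,u,v,z):
    o,r=ray(c,u,v);return o+r*(z-o[2])/r[2]
def proj(c,p):
    T=c['cam_to_world'];q=T[:3,:3].T@(np.asarray(p)-T[:3,3]);s=np.array([q[0],-q[1]])/-q[2]
    s=s*(1+c['k1']*(s@s));K=c['mtx'];return K[0,0]*s[0]+K[0,2],K[1,1]*s[1]+K[1,2]
E
python3 - <<'E'
from h import *
s=env.get_state();print({k:np.round(v,3) for k,v in s.items()})
a=snap('scene');b=snap('top')
for c in(a,b):print(c['mtx'],c['k1'],c['cam_to_world'].round(3))
for n,c in(('s1',a),('t1',b)):
    cv2.imwrite(f'pics/{n}.png',c['pixels'][:,:,::-1])
E
```

```text
{'clock': np.float64(0.0), 'joint_pos': array([-1.465,  0.314,  0.045,  1.304,  0.   ,  1.431]), 'qvel': array([ 0.   , -0.001, -0.   ,  0.001,  0.002,  0.   ]), 'tau': array([ 1.0000e-03, -4.8062e+01,  2.9853e+01,  1.9000e-02, -0.0000e+00,
       -0.0000e+00]), 'tcp_pos': array([ 0.14 , -0.557,  0.194]), 'orientation': array([-0.001,  0.992,  0.123,  0.   ]), 'wrist_force': array([-0.136,  0.311,  0.278]), 'ft_torque': array([-0.01 , -0.022, -0.029]), 'grip_force': np.float64(0.0), 'finger_gap': np.float64(0.085)}
[[381.41113814   0.         273.08216446]
 [  0.         381.41113814 209.49096023]
 [  0.           0.           1.        ]] -0.09781158027167959 [[ 0.523 -0.61   0.596  1.09 ]
 [ 0.852  0.371 -0.368 -0.303]
 [ 0.003  0.7    0.714  0.677]
 [ 0.     0.     0.     1.   ]]
[[396.70881251   0.         281.68702272]
 [  0.         396.70881251 209.19590366]
 [  0.           0.           1.        ]] -0.026194670500136484 [[ 0.007  0.985 -0.173  0.444]
 [-1.     0.005 -0.009 -0.007]
 [-0.008  0.173  0.985  0.948]
 [ 0.     0.     0.     1.   ]]
```

View pics/s1.png

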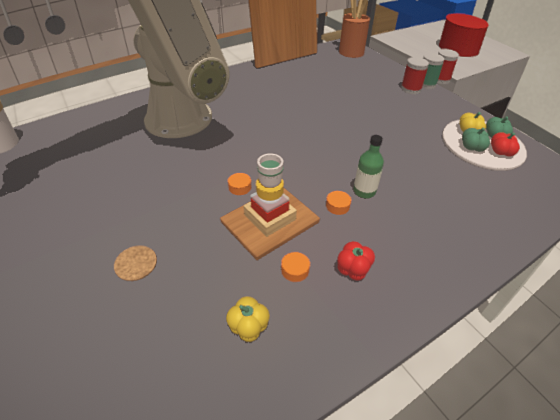

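View pics/t1.png

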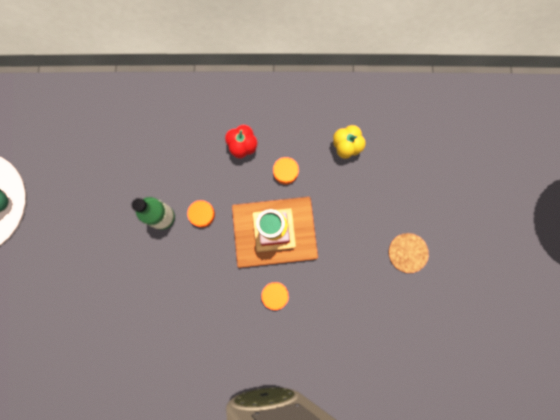

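The scene view shows the pot at (270,165) standing on the yellow cap at (270,187). The look-alikes are three orange caps at (239,183), (338,202) and (295,267) and the pots at the back at (416,73). The coaster is at (135,263), the oil at (368,172) and the peppers at (355,260) and (248,318). In the top view the pot rim is at (271,224), the coaster at (409,253), and the board corners at (233,206), (311,198), (316,260) and (239,266). I choose the cap under the pot, the only yellow one.

Run:
```python
from h import *
a=snap('scene');b=snap('top')
for p in((233,206),(311,198),(316,260),(239,266)):print('board',onz(b,*p,.018).round(4))
def hsv(c):return cv2.cvtColor(c['pixels'],cv2.COLOR_RGB2HSV)
def blob(m,box):
    x0,y0,x1,y1=box;k=np.zeros(m.shape,np.uint8);k[y0:y1,x0:x1]=m[y0:y1,x0:x1]
    c=max(cv2.findContours(k,0,2)[0],key=cv2.contourArea);return c,cv2.minEnclosingCircle(c),cv2.fitEllipse(c)
for c,box,nm in((a,(100,235,170,290),'s'),(b,(380,225,440,280),'t')):
    H=hsv(c);m=((H[...,1]>90)&(H[...,0]<25)&(H[...,2]>70)).astype(np.uint8)
    k,ci,e=blob(m,box);pts=np.array([onz(c,*q[0],.006)[:2] for q in k],np.float32);print('coaster',nm,onz(c,*e[0],.006).round(4),np.array(cv2.minEnclosingCircle(pts)[0]).round(4),cv2.minEnclosingCircle(pts)[1])
H=hsv(b);m=((H[...,1]<90)&(H[...,2]>120)).astype(np.uint8)
k,ci,e=blob(m,(250,205,295,240));pts=np.array([onz(b,*q[0],.183)[:2] for q in k],np.float32);print('pot t',e,cv2.minEnclosingCircle(pts))
for nm,p in(('red',(241,141)),('yel',(349,141)),('oil',(163,222))):print(nm,onz(b,*p,.04).round(3))
A=a['pixels'][140:245,220:320];B=b['pixels'][190:275,225:325]
cv2.imwrite('pics/crop.png',np.hstack([cv2.resize(A,(380,400),interpolation=2),cv2.resize(B,(420,400),interpolation=2)])[:,:,::-1])
```

```text
board [0.6143 0.1173 0.018 ]
board [ 0.6348 -0.0688  0.018 ]
board [ 0.4876 -0.0796  0.018 ]
board [0.4725 0.0994 0.018 ]
coaster s [ 0.5121 -0.3019  0.006 ] [ 0.5105 -0.3021] 0.04808419942855835
coaster t [ 0.5066 -0.2989  0.006 ] [ 0.5075 -0.2989] 0.048048608005046844
pot t ((273.13214111328125, 224.12933349609375), (31.643678665161133, 39.570858001708984), 105.99301147460938) ((0.5451900959014893, 0.015474275685846806), 0.04587291181087494)
red [0.769 0.1   0.04 ]
yel [ 0.77  -0.159  0.04 ]
oil [0.572 0.276 0.04 ]
```

View pics/crop.png

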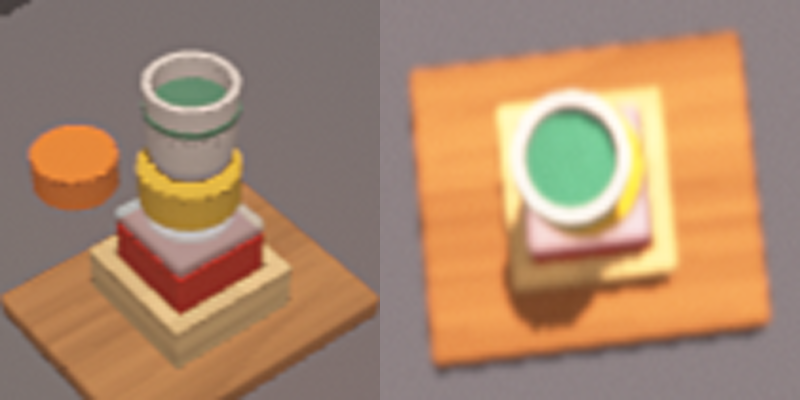

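The close crop confirms the white pot with green band (rim centre at crop (191,87) and (573,158)). It stands on the yellow cap on the jar in the frame, and the orange cap nearby is a decoy.

Run:
```python
from h import *
a=snap('scene');b=snap('top')
print('pot t',onz(b,270.95,223.6,.183).round(4),'s',onz(a,270.3,162.8,.183).round(4))
# cap via frame-corner check: project expected cap/pot circles
def err(p):print(np.round(p,1))
for c in(a,b):err(proj(c,(.5523,.0172,.128))),err(proj(c,(.5523,.0172,.05)))
# cap: yellow mask fit in both views
from scipy.optimize import least_squares
H=cv2.cvtColor(a['pixels'],cv2.COLOR_RGB2HSV);m=(H[...,0]>=21)&(H[...,0]<32)&(H[...,1]>150)
ys,xs=np.nonzero(m[165:205,245:300]);xs=xs+245;ys=ys+165;print('cap yellow',xs.min(),xs.max(),ys.min(),ys.max(),len(xs))
T=np.linspace(0,2*np.pi,180)
for o in((.5523,.0172),):
    P=np.array([proj(a,(o[0]+.03*np.cos(t),o[1]+.03*np.sin(t),z)) for t in T for z in(.102,.128)]);print(P.min(0),P.max(0))
```

```text
pot t [0.5497 0.0203 0.183 ] s [0.5597 0.0171 0.183 ]
[268.6 180.8]
[268.8 206.1]
[273.3 226. ]
[274.3 230.5]
cap yellow 256 282 180 192 137
[254.8335318  171.93899387] [282.38681264 198.96267094]
```

jog_arm([
  [0,0,0.8,0,0,0],
  [0.3,0.4,1.5,0,0,0],
  [0.8,1.1,1.7,0,0,0],
  [1.4,1.9,1.7,0,0,0],
  [2,2.7,1.7,0,0,0],
  [2.6,3.5,1.7,0,0,0],
  [3.2,4.3,1.7,0,0,0],
  [3.8,5.1,1.7,0,0,0],
  [4.4,5.9,1.7,0,0,0],
  [4.8,6.6,1.7,0,0,0],
  [5,7,1.7,0,0,0],
  [5,7,1.7,0,0,0],
], jaw=-1, force=40)

```text
clock: 1.3
tcp_pos: [0.341, -0.2746, 0.2635]
orientation: [-0.0, 0.992, 0.125, 0.0]
wrist_force: [-0.8, -0.6, -0.0]
finger_gap: 0.0852
grip_force: 0.0
```

jog_arm([
  [0.3,0.4,0,0,0,0],
  [0.8,1.1,0,0,0,0],
  [1.4,1.9,0,0,0,0],
  [2,2.7,0,0,0,0],
  [2.6,3.5,0,0,0,0],
  [3.2,4.3,0,0,0,0],
  [3.8,5.1,0,0,0,0],
  [4.4,5.9,0,0,0,0],
  [4.9,6.6,0,0,0,0],
  [5.2,7.2,0,0,0,0],
  [5.3,7.4,0,0,0,0],
  [5.3,7.4,0,0,0,0],
])

```text
clock: 2.3
tcp_pos: [0.5527, 0.0192, 0.2624]
orientation: [-0.0, 0.992, 0.124, -0.0]
wrist_force: [-0.4, -0.5, -0.5]
finger_gap: 0.0851
grip_force: 0.0
```

Run:
```python
from h import *
s=env.get_state();print(s['clock'],s['tcp_pos'],s['joint_pos'].round(2),s['orientation'].round(3))
c=snap('wrist','w1.png');print(c['mtx'],c['k1'],c['cam_to_world'].round(3),proj(c,(.553,.019,.183)))
```

```text
2.3 [0.55266842 0.01923534 0.2624347 ] [-0.11  0.26  0.14  1.45 -0.    2.78] [-0.     0.992  0.124 -0.   ]
[[302.76585586   0.         277.91171329]
 [  0.         302.76585586 207.0583197 ]
 [  0.           0.           1.        ]] 0.01515650987404541 [[ 0.247  0.92   0.306  0.632]
 [-0.969  0.234  0.077  0.039]
 [-0.001 -0.315  0.949  0.441]
 [ 0.     0.     0.     1.   ]] (np.float64(278.07857871594877), np.float64(202.3195745157567))
```

View pics/w1.png

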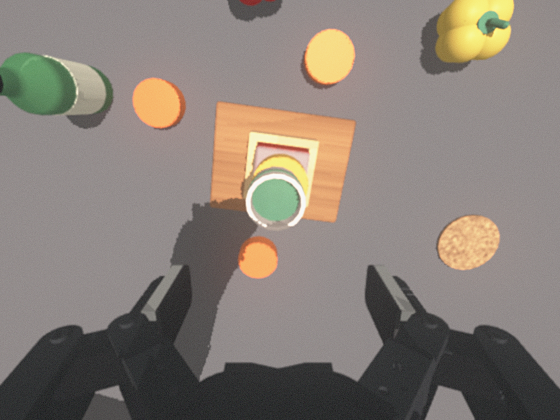

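The wrist view shows the pot rim at (276,198), with the yellow cap's arc peeking out behind it at (281,165). The frame is at (283,170) and the coaster at (469,242).

Run:
```python
from h import *
c=snap('wrist')
g=c['pixels'].astype(int);sat=g.max(2)-g.min(2);H=cv2.cvtColor(c['pixels'],cv2.COLOR_RGB2HSV)
print('pot',onz(c,276.3,198.5,.183).round(4),'coaster',onz(c,469,242,.006).round(4))
for nm,ps,z in(('frame corner',((250,133),(319,140)),.05),('board',((218,102),(355,121),(338,222),(211,207)),.018)):
    print(nm,[onz(c,*p,z).round(4)[:2] for p in ps])
m=((H[...,0]>=21)&(H[...,0]<32)&(H[...,1]>150)).astype(np.uint8);k=np.zeros_like(m);k[145:205,240:320]=m[145:205,240:320]
ys,xs=np.nonzero(k)
# outer (top) arc of cap: topmost yellow per column -> fit circle radius .03 at z=.128 far side(+x) lower edge z=.128 visible
P=np.array([onz(c,x,ys[xs==x].min()-.5,.128)[:2] for x in range(xs.min()+3,xs.max()-2)])
from scipy.optimize import least_squares
r=least_squares(lambda p:np.hypot(*(P-p).T)-.03,[.553,.017],loss='soft_l1',f_scale=.001);print('cap',r.x,np.abs(r.fun).mean(),xs.min(),xs.max())
```

```text
pot [0.5553 0.0201 0.183 ] coaster [ 0.5083 -0.3019  0.006 ]
frame corner [array([0.5916, 0.0642]), array([ 0.6047, -0.0226])]
board [array([0.6168, 0.1158]), array([ 0.6383, -0.0672]), array([ 0.4939, -0.0897]), array([0.4705, 0.099 ])]Traceback (most recent call last):
  File "<stdin>", line 10, in <module>
    return umr_minimum(a, axis, None, out, keepdims, initial, where)
ValueError: zero-size array to reduction operation minimum which has no identity
```

jog_arm([
  [0.06,0.02,-0.3,0,0,0],
  [0.06,0.02,-0.8,0,0,0],
  [0.06,0.02,-1.3,0,0,0],
  [0.06,0.02,-1.8,0,0,0],
  [0.06,0.02,-2.2,0,0,0],
  [0.06,0.02,-2.6,0,0,0],
  [0.06,0.02,-2.9,0,0,0],
  [0.06,0.02,-3.05,0,0,0],
  [0.06,0.02,-3.1,0,0,0],
  [0.06,0.02,-3.1,0,0,0],
])

```text
clock: 3.23
tcp_pos: [0.5539, 0.0179, 0.1392]
orientation: [0.0, 0.993, 0.122, -0.0]
wrist_force: [0.7, 0.8, -0.2]
finger_gap: 0.0855
grip_force: 0.0
```

jog_arm([
  [0,0,0,0,0,0],
  [0,0,0,0,0,0],
  [0,0,0,0,0,0],
  [0,0,0,0,0,0],
  [0,0,0,0,0,0],
  [0,0,0,0,0,0],
  [0,0,0,0,0,0],
  [0,0,0,0,0,0],
  [0,0,0,0,0,0],
  [0,0,0,0,0,0],
], jaw=0.6, force=30)

```text
clock: 4.07
tcp_pos: [0.5553, 0.0193, 0.1407]
orientation: [0.0, 0.992, 0.123, 0.001]
wrist_force: [-0.3, 0.5, 6.0]
finger_gap: 0.0523
grip_force: 30.6
```

jog_arm([
  [0,0,0.1,0,0,0],
  [0,0,0.3,0,0,0],
  [0,0,0.6,0,0,0],
  [0,0,0.9,0,0,0],
  [0,0,1.2,0,0,0],
  [0,0,1.5,0,0,0],
  [0,0,1.8,0,0,0],
  [0,0,2.0,0,0,0],
  [0,0,2.0,0,0,0],
  [0,0,2.0,0,0,0],
])

```text
clock: 4.9
tcp_pos: [0.5546, 0.019, 0.2194]
orientation: [0.0, 0.992, 0.123, 0.0]
wrist_force: [0.5, -1.1, -2.1]
finger_gap: 0.0518
grip_force: 31.6
```

Run:
```python
from h import *
s=env.get_state();print(s['clock'],s['tcp_pos'],s['joint_pos'].round(2),s['wrist_force'].round(2),s['grip_force'],s['finger_gap'])
a=snap('scene')
cv2.imwrite('pics/lift.png',cv2.resize(a['pixels'][90:250,190:350],(600,600),interpolation=2)[:,:,::-1])
```

```text
4.9 [0.55459607 0.0189906  0.21940066] [-0.11  0.27  0.04  1.35 -0.    2.79] [ 0.55 -1.1  -2.05] 31.640660776756704 0.05182870600356719
```

View pics/lift.png

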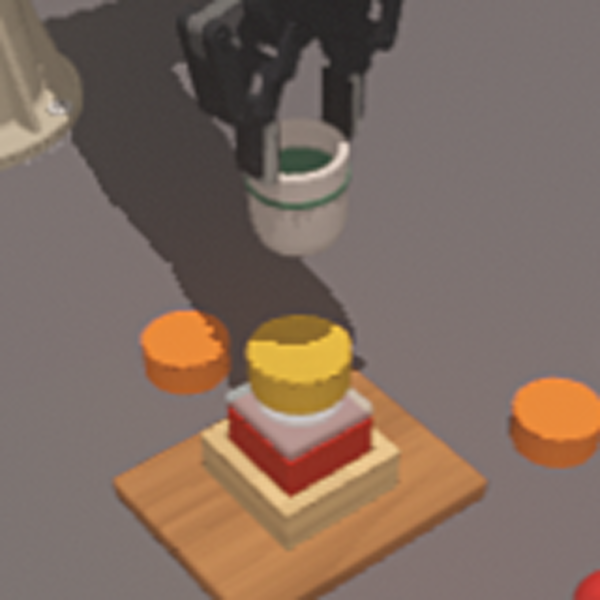

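The pot hangs level in the fingers at crop (300,190). The yellow cap sits untouched on the jar at (300,360).

jog_arm([
  [0,-0.3,0,0,0,0],
  [-0.1,-0.9,0,0,0,0],
  [-0.2,-1.7,0,0,0,0],
  [-0.3,-2.5,0,0,0,0],
  [-0.5,-3.3,0,0,0,0],
  [-0.6,-4.1,0,0,0,0],
  [-0.7,-4.9,0,0,0,0],
  [-0.9,-5.7,0,0,0,0],
  [-1,-6.5,0,0,0,0],
  [-1.1,-7.2,0,0,0,0],
  [-1.15,-7.7,0,0,0,0],
  [-1.15,-8,0,0,0,0],
])

```text
clock: 5.95
tcp_pos: [0.5068, -0.3039, 0.2179]
orientation: [-0.0, 0.993, 0.121, -0.001]
wrist_force: [0.0, 1.0, -2.4]
finger_gap: 0.0517
grip_force: 31.7
```

jog_arm([
  [0,0,-0.3,0,0,0],
  [0,0,-0.8,0,0,0],
  [0,0,-1.4,0,0,0],
  [0,0,-2,0,0,0],
  [0,0,-2.6,0,0,0],
  [0,0,-3.2,0,0,0],
  [0,0,-3.8,0,0,0],
  [0,0,-4.2,0,0,0],
  [0,0,-4.5,0,0,0],
  [0,0,-4.7,0,0,0],
  [0,0,-4.75,0,0,0],
  [0,0,-4.75,0,0,0],
])

```text
clock: 6.95
tcp_pos: [0.5079, -0.3005, 0.0285]
orientation: [-0.0, 0.992, 0.123, -0.0]
wrist_force: [-0.0, 1.2, -0.8]
finger_gap: 0.0516
grip_force: 31.8
```

Run:
```python
from h import *
s=env.get_state();print(s['clock'],s['tcp_pos'],s['joint_pos'].round(2),s['wrist_force'].round(2),s['grip_force'],s['finger_gap'])
a=snap('scene');b=snap('top')
cv2.imwrite('pics/place.png',np.hstack([cv2.resize(c['pixels'][v-50:v+50,u-50:u+50],(400,400),interpolation=2) for c,u,v in((a,135,245),(b,409,245))])[:,:,::-1])
```

```text
6.95 [ 0.50793459 -0.30054156  0.02850626] [-0.67  0.44 -0.19  0.94 -0.    2.23] [-0.05  1.19 -0.8 ] 31.779595575062558 0.05161945039395585
```

View pics/place.png

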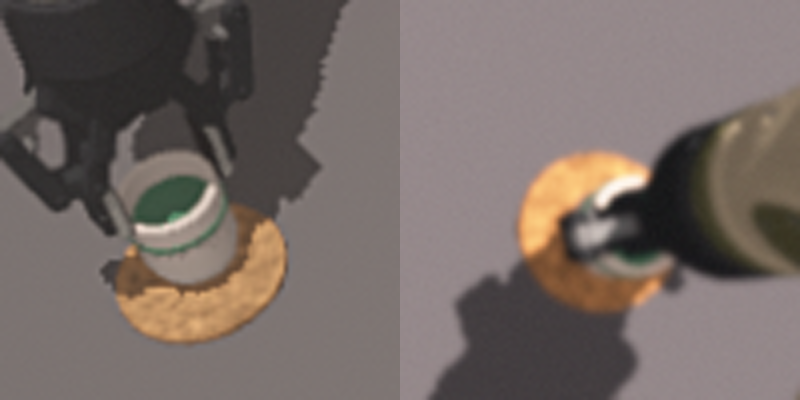

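Run:
```python
from h import *
a=snap('scene');f=lambda p:((np.array(proj(a,p))-[85,195])*4).round(0)
for z in(.016,.071):
  print(z,f((.508,-.3005,z)))
T=np.linspace(0,2*np.pi,200)
im=a['pixels'][195:295,85:185];im=cv2.resize(im,(600,600),interpolation=2).copy()
for z,r in((.016,.022),(.071,.027),(.006,.047)):
  P=np.array([(np.array(proj(a,(.508+r*np.cos(t),-.3005+r*np.sin(t),z)))-[85,195])*6 for t in T]);cv2.polylines(im,[P.round().astype(np.int32)],True,(0,0,255),1)
cv2.imwrite('pics/place2.png',im[:,:,::-1])
```

```text
0.016 [195. 254.]
0.071 [167. 190.]
```

View pics/place2.png

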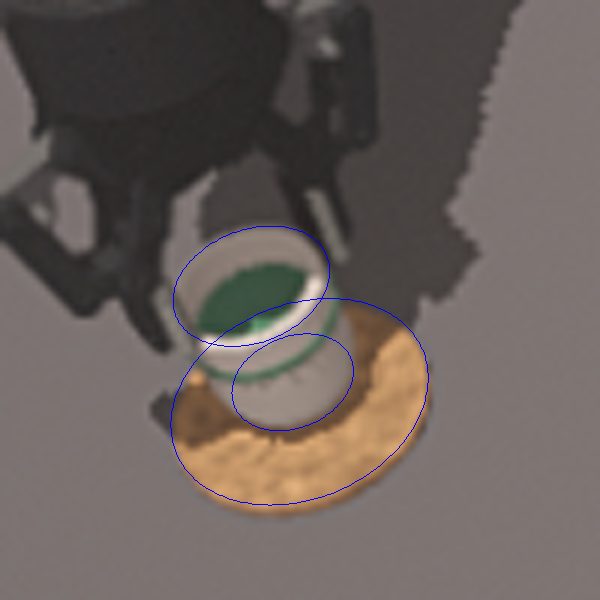

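The overlay at rim (252,287) and foot (293,382) matches the pot. It is upright, centred over the coaster and about 9 mm above it.

jog_arm([
  [0,0,-0.1,0,0,0],
  [0,0,-0.17,0,0,0],
  [0,0,-0.2,0,0,0],
  [0,0,-0.22,0,0,0],
  [0,0,-0.23,0,0,0],
  [0,0,-0.23,0,0,0],
  [0,0,-0.23,0,0,0],
])

```text
clock: 7.68
tcp_pos: [0.5083, -0.301, 0.02]
orientation: [0.0, 0.992, 0.123, 0.0]
wrist_force: [0.3, -0.3, -1.7]
finger_gap: 0.0516
grip_force: 31.8
```

jog_arm([
  [0,0,-0.02,0,0,0],
  [0,0,-0.03,0,0,0],
  [0,0,-0.04,0,0,0],
  [0,0,-0.05,0,0,0],
  [0,0,-0.05,0,0,0],
])

```text
clock: 8.1
tcp_pos: [0.5088, -0.301, 0.0188]
orientation: [0.0, 0.992, 0.123, 0.001]
wrist_force: [-0.7, 1.6, 5.3]
finger_gap: 0.0517
grip_force: 32.8
```

jog_arm([
  [0,0,0,0,0,0],
  [0,0,0,0,0,0],
  [0,0,0,0,0,0],
  [0,0,0,0,0,0],
  [0,0,0,0,0,0],
  [0,0,0,0,0,0],
  [0,0,0.1,0,0,0],
  [0,0,0.4,0,0,0],
  [0,0,0.8,0,0,0],
  [0,0,1.3,0,0,0],
  [0,0,1.9,0,0,0],
  [0,0,2.5,0,0,0],
], jaw=-1)

```text
clock: 9.1
tcp_pos: [0.508, -0.3007, 0.1188]
orientation: [-0.0, 0.992, 0.123, -0.0]
wrist_force: [-0.2, -0.8, 1.2]
finger_gap: 0.0857
grip_force: 0.0
```

jog_arm([
  [0,0,0.8,0,0,0],
  [0,0,1.6,0,0,0],
  [0,0,2.4,0,0,0],
  [0,0,2.8,0,0,0],
  [0,0,3,0,0,0],
  [0,0,3,0,0,0],
])

```text
clock: 9.6
tcp_pos: [0.5092, -0.3017, 0.2402]
orientation: [0.001, 0.992, 0.123, 0.001]
wrist_force: [-0.4, 0.3, -0.6]
finger_gap: 0.0856
grip_force: 0.0
```

Run:
```python
from h import *
s=env.get_state();print(s['clock'],s['tcp_pos'],s['joint_pos'].round(2),s['wrist_force'].round(2),s['finger_gap'])
a=snap('scene')
T=np.linspace(0,2*np.pi,200)
ims=[]
for (u,v),cs in(((85,195),[((.5085,-.301),.006,.022),((.5085,-.301),.061,.027)]),((219,140),[((.554,.0165),.128,.03),((.554,.0165),.102,.03),((.554,.0165),.05,.044)])):
  im=cv2.resize(a['pixels'][v:v+100,u:u+100],(400,400),interpolation=2).copy()
  for o,z,r in cs:
    P=np.array([(np.array(proj(a,(o[0]+r*np.cos(t),o[1]+r*np.sin(t),z)))-[u,v]+.5)*4 for t in T]);cv2.polylines(im,[P.round().astype(np.int32)],True,(0,0,255),1)
  ims.append(im)
cv2.imwrite('pics/after.png',np.hstack(ims)[:,:,::-1])
```

```text
9.6 [ 0.50918722 -0.30165365  0.24020917] [-0.67  0.34  0.19  1.42 -0.    2.23] [-0.39  0.29 -0.57] 0.08560860521985432
```

View pics/after.png

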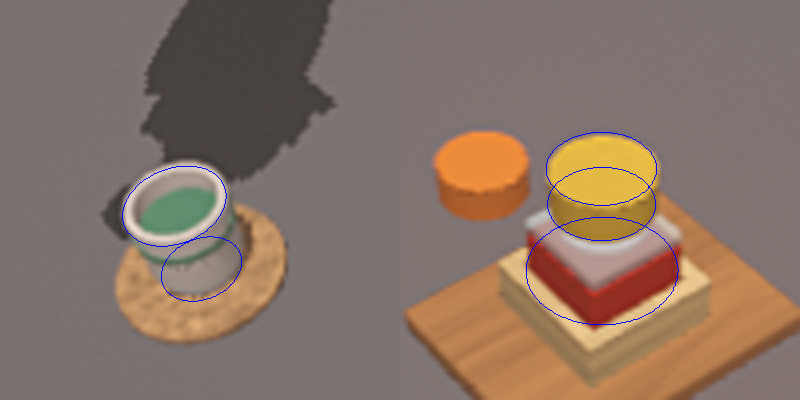

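The pot stands upright and centred on the coaster at (185,235). The cap matches its predicted outline at (601,165), so the jar is at about (0.554, 0.0165). Next I go to the cap.

jog_arm([
  [0,0.3,0,0,0,0],
  [0.1,0.9,0,0,0,0],
  [0.2,1.7,0,0,0,0],
  [0.3,2.5,0,0,0,0],
  [0.5,3.3,0,0,0,0],
  [0.6,4.1,0,0,0,0],
  [0.7,4.9,0,0,0,0],
  [0.9,5.7,0,0,0,0],
  [1,6.5,0,0,0,0],
  [1.1,7.3,0,0,0,0],
  [1.14,7.7,0,0,0,0],
  [1.14,7.93,0,0,0,0],
])

```text
clock: 10.65
tcp_pos: [0.5524, 0.0195, 0.2358]
orientation: [-0.001, 0.992, 0.124, -0.002]
wrist_force: [-0.6, -0.7, 0.2]
finger_gap: 0.0852
grip_force: 0.0
```

jog_arm([
  [0,0,-0.3,0,0,0],
  [0,0,-0.7,0,0,0],
  [0,0,-1.2,0,0,0],
  [0,0,-1.7,0,0,0],
  [0,0,-2.2,0,0,0],
  [0,0,-2.7,0,0,0],
  [0,0,-3.1,0,0,0],
  [0,0,-3.4,0,0,0],
  [0,0,-3.6,0,0,0],
  [0,0,-3.65,0,0,0],
  [0,0,-3.65,0,0,0],
  [0,0,-3.65,0,0,0],
])

```text
clock: 11.65
tcp_pos: [0.554, 0.0161, 0.0922]
orientation: [0.0, 0.992, 0.122, 0.0]
wrist_force: [1.1, -0.3, -0.1]
finger_gap: 0.0854
grip_force: 0.0
```

jog_arm([
  [0,0,0,0,0,0],
  [0,0,0,0,0,0],
  [0,0,0,0,0,0],
  [0,0,0,0,0,0],
  [0,0,0,0,0,0],
  [0,0,0,0,0,0],
  [0,0,0,0,0,0],
  [0,0,0,0,0,0],
  [0,0,0,0,0,0],
  [0,0,0,0,0,0],
], jaw=0.6, force=80)

```text
clock: 12.48
tcp_pos: [0.554, 0.0163, 0.0921]
orientation: [0.0, 0.992, 0.123, 0.0]
wrist_force: [-0.5, -0.0, 1.9]
finger_gap: 0.017
grip_force: 1.0
```

The gap closed to 17 mm, so the fingers missed the cap. I'll look before doing anything else.

Run:
```python
from h import *
s=env.get_state();print(s['clock'],s['tcp_pos'],s['joint_pos'].round(2),s['wrist_force'].round(2),s['ft_torque'].round(2),s['finger_gap'],s['grip_force'])
a=snap('scene');b=snap('wrist')
cv2.imwrite('pics/miss.png',np.hstack([cv2.resize(a['pixels'][120:240,210:330],(400,400),interpolation=2),cv2.resize(b['pixels'],(400,300))[:, :].repeat(1,0) if 0 else cv2.copyMakeBorder(cv2.resize(b['pixels'],(400,300)),50,50,0,0,0)])[:,:,::-1])
```

```text
12.4833 [0.55403638 0.01626661 0.0921058 ] [-0.12  0.32 -0.2   1.05 -0.    2.78] [-0.55 -0.01  1.87] [0.11 0.03 0.01] 0.01704134020418742 1.0081973299384117
```

View pics/miss.png

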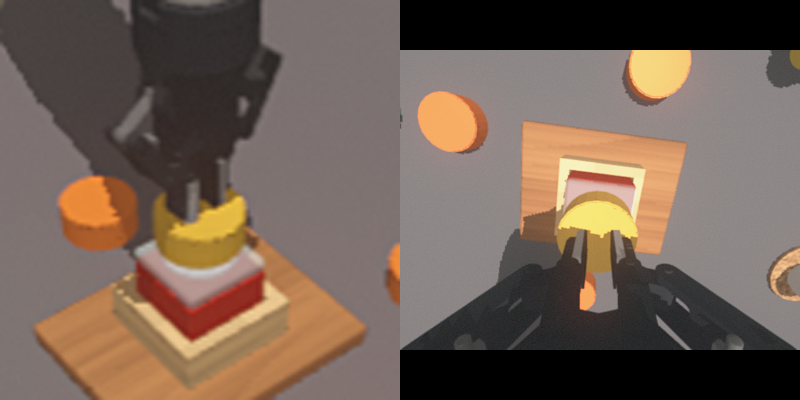

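Run:
```python
from h import *
a=snap('scene');b=snap('wrist')
for z in(.092,.105,.12,.13,.14,.15):
  q=np.array(proj(a,(.554,.0163,z)));print(z,'scene crop',((q-[210,120])*400/120).round(0),'wrist',(np.array(proj(b,(.554,.0163,z)))/1.4+[400,50]).round(0))
```

```text
0.092 scene crop [196. 245.] wrist [598. 221.]
0.105 scene crop [196. 231.] wrist [598. 228.]
0.12 scene crop [196. 214.] wrist [598. 236.]
0.13 scene crop [196. 202.] wrist [598. 243.]
0.14 scene crop [195. 191.] wrist [598. 250.]
0.15 scene crop [195. 179.] wrist [598. 258.]
```

The picture shows the finger tips just above the cap top (crop (207,209), z about 0.13). They reach about 35-45 mm less far than the stated TCP. I will reopen, go about 32 mm lower in steps and watch the force.

jog_arm([
  [0,0,0.3,0,0,0],
  [0,0,0.3,0,0,0],
  [0,0,0.3,0,0,0],
  [0,0,0.3,0,0,0],
  [0,0,0.3,0,0,0],
  [0,0,0.3,0,0,0],
  [0,0,0.3,0,0,0],
  [0,0,0.1,0,0,0],
  [0,0,-0.1,0,0,0],
  [0,0,-0.3,0,0,0],
  [0,0,-0.4,0,0,0],
  [0,0,-0.4,0,0,0],
], jaw=-1)

```text
clock: 13.68
tcp_pos: [0.5526, 0.0164, 0.0741]
orientation: [-0.0, 0.992, 0.123, -0.002]
wrist_force: [0.5, 0.2, 0.0]
finger_gap: 0.0855
grip_force: 0.0
```

jog_arm([
  [0,0,-0.05,0,0,0],
  [0,0,-0.1,0,0,0],
  [0,0,-0.15,0,0,0],
  [0,0,-0.2,0,0,0],
  [0,0,-0.2,0,0,0],
])

```text
clock: 14.1
tcp_pos: [0.5538, 0.0162, 0.0676]
orientation: [0.0, 0.992, 0.123, -0.0]
wrist_force: [-0.6, -0.1, 0.1]
finger_gap: 0.0855
grip_force: 0.0
```

Run:
```python
from h import *
s=env.get_state();print(s['clock'],s['tcp_pos'],s['wrist_force'].round(2),s['finger_gap'])
a=snap('scene')
cv2.imwrite('pics/open.png',cv2.resize(a['pixels'][120:240,210:330],(600,600),interpolation=2)[:,:,::-1])
```

```text
14.1 [0.55375764 0.0162361  0.06763795] [-0.56 -0.15  0.14] 0.08552150418060268
```

View pics/open.png

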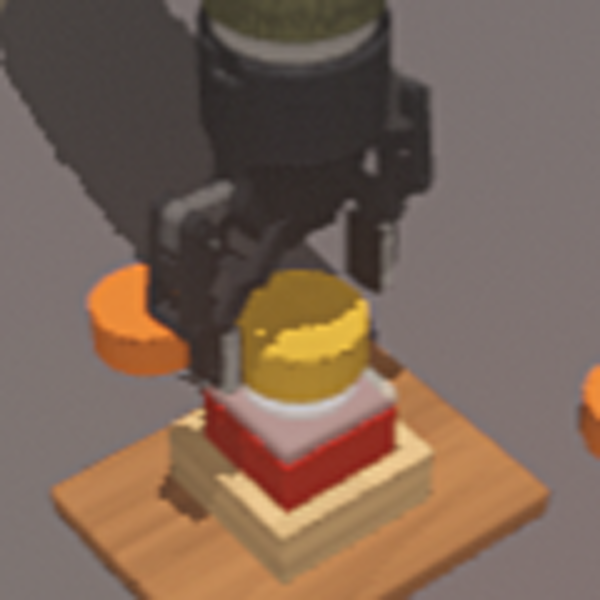

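The fingers straddle the cap, with tips at (220,388) and (378,290), i.e. z about 0.109. That is beside the upper cap, with the palm well clear. I go about 9 mm lower and grip.

jog_arm([
  [0,0.01,-0.06,0,0,0],
  [0,0.01,-0.12,0,0,0],
  [0,0.01,-0.18,0,0,0],
  [0,0.01,-0.22,0,0,0],
  [0,0.01,-0.22,0,0,0],
])

```text
clock: 14.57
tcp_pos: [0.5535, 0.0167, 0.0586]
orientation: [-0.0, 0.992, 0.123, -0.0]
wrist_force: [-0.4, -0.9, 0.0]
finger_gap: 0.0852
grip_force: 0.0
```

jog_arm([
  [0,0,0,0,0,0],
  [0,0,0,0,0,0],
  [0,0,0,0,0,0],
  [0,0,0,0,0,0],
  [0,0,0,0,0,0],
  [0,0,0,0,0,0],
  [0,0,0,0,0,0],
  [0,0,0,0,0,0],
], jaw=0.2, force=80)

```text
clock: 15.23
tcp_pos: [0.5542, 0.017, 0.0597]
orientation: [-0.0, 0.992, 0.123, 0.0]
wrist_force: [-1.9, 2.4, 6.1]
finger_gap: 0.0582
grip_force: 85.9
```

The gap is 58 mm at 86 N, which fits the cap. Now I turn it anticlockwise.

jog_arm([
  [0,0,0,0,0,0.2],
  [0,0,0,0,0,0.7],
  [0,0,0,0,0,1.3],
  [0,0,0,0,0,2],
  [0,0,0,0,0,2.7],
  [0,0,0,0,0,3.4],
  [0,0,0,0,0,4.1],
  [0,0,0,0,0,4.8],
  [0,0,0,0,0,5.5],
  [0,0,0,0,0,6.2],
  [0,0,0,0,0,6.7],
  [0,0,0,0,0,7],
])

```text
clock: 16.23
tcp_pos: [0.5545, 0.0168, 0.0598]
orientation: [0.0, 0.882, 0.471, 0.001]
wrist_force: [-0.4, 2.2, 5.7]
finger_gap: 0.0581
grip_force: 86.0
```

Run:
```python
from h import *
from scipy.spatial.transform import Rotation as R
s=env.get_state();q=s['orientation'];print(s['clock'],s['tcp_pos'],2*np.degrees(np.arctan2(q[2],q[1])),s['joint_pos'].round(2),s['wrist_force'].round(2),s['ft_torque'].round(2),s['finger_gap'],s['grip_force'])
```

```text
16.2333 [0.5544769  0.01683416 0.05976003] 56.17655160639555 [-0.11  0.35 -0.24  0.97  0.    2.05] [-0.43  2.21  5.75] [ 0.47  0.19 -0.55] 0.058060337459080735 86.00464845076203
```

The reaction torque is 0.55 N m, so the thread is turning. I continue to 84° in total.

jog_arm([
  [0,0,0,0,0,0.3],
  [0,0,0,0,0,0.9],
  [0,0,0,0,0,1.6],
  [0,0,0,0,0,2.3],
  [0,0,0,0,0,3],
  [0,0,0,0,0,3.7],
  [0,0,0,0,0,4.4],
  [0,0,0,0,0,5.1],
  [0,0,0,0,0,5.8],
  [0,0,0,0,0,6.4],
  [0,0,0,0,0,6.8],
  [0,0,0,0,0,6.8],
])

```text
clock: 17.23
tcp_pos: [0.555, 0.0167, 0.0598]
orientation: [0.001, 0.663, 0.748, 0.001]
wrist_force: [0.7, 2.1, 5.6]
finger_gap: 0.0582
grip_force: 85.9
```

jog_arm([
  [0,0,0,0,0,0],
  [0,0,0.04,0,0,0],
  [0,0,0.08,0,0,0],
  [0,0,0.12,0,0,0],
  [0,0,0.16,0,0,0],
  [0,0,0.2,0,0,0],
  [0,0,0.2,0,0,0],
])

```text
clock: 17.82
tcp_pos: [0.5538, 0.0165, 0.0677]
orientation: [0.0, 0.663, 0.748, -0.0]
wrist_force: [-0.3, -0.2, -0.3]
finger_gap: 0.0585
grip_force: 87.6
```

jog_arm([
  [0,0,0.05,0,0,0],
  [0,0,0.15,0,0,0],
  [0,0,0.3,0,0,0],
  [0,0,0.45,0,0,0],
  [0,0,0.6,0,0,0],
  [0,0,0.75,0,0,0],
  [0,0,0.9,0,0,0],
  [0,0,1,0,0,0],
  [0,0,1.05,0,0,0],
  [0,0,1.05,0,0,0],
  [0,0,1.05,0,0,0],
  [0,0,1.05,0,0,0],
])

```text
clock: 18.82
tcp_pos: [0.5536, 0.0167, 0.1087]
orientation: [-0.0, 0.663, 0.748, -0.0]
wrist_force: [-0.5, -0.0, -0.3]
finger_gap: 0.0578
grip_force: 87.6
```

Run:
```python
from h import *
s=env.get_state();print(s['clock'],s['tcp_pos'],s['qvel'].round(3),s['wrist_force'].round(2),s['finger_gap'],s['grip_force'])
a=snap('scene');b=snap('top')
H=cv2.cvtColor(a['pixels'],cv2.COLOR_RGB2HSV)
def bb(m,x0,y0,x1,y1):
    ys,xs=np.nonzero(m[y0:y1,x0:x1]);return xs.min()+x0,xs.max()+x0,ys.min()+y0,ys.max()+y0,len(xs)
T=np.linspace(0,2*np.pi,200)
def circ(zs,r=.03,o=(.554,.0165)):
    P=np.array([proj(a,(o[0]+r*np.cos(t),o[1]+r*np.sin(t),z)) for t in T for z in zs]);return P.min(0).round(1),P.max(0).round(1)
print('cap',bb((H[...,0]>=21)&(H[...,0]<32)&(H[...,1]>150),240,120,305,215),'expect',circ((.152,.178)),'on jar',circ((.102,.128)))
print('jar red',bb(((H[...,0]<6)|(H[...,0]>174))&(H[...,1]>150)&(H[...,2]<190),235,170,310,235),'jar body proj',[np.round(proj(a,(.554+dx,.0165+dy,z)),0) for z in(.05,.088) for dx,dy in((.0325,-.0325),(.0325,.0325),(-.0325,-.0325))])
H2=cv2.cvtColor(b['pixels'],cv2.COLOR_RGB2HSV)
for nm,p in(('red',(.769,.1,.04)),('yel',(.77,-.159,.04))):
    u,v=np.round(proj(b,p)).astype(int);m=(H2[...,1]>170)&((H2[...,0]<5) if nm=='red' else (H2[...,0]>20)&(H2[...,0]<32));print(nm,bb(m,u-30,v-30,u+30,v+30))
first=cv2.imread('pics/s1.png')[:,:,::-1].astype(int)
d=np.abs(first-a['pixels']).max(2)
for nm,(x0,y0,x1,y1) in dict(oil=(350,130,390,200),red=(335,240,378,282),yel=(225,295,272,343)).items():print(nm,'changed frac',(d[y0:y1,x0:x1]>40).mean().round(3))
```

```text
18.8167 [0.55363027 0.01666918 0.10874903] [ 0.001  0.003 -0.003  0.001 -0.001  0.001] [-0.52 -0.03 -0.31] 0.05775991763778911 87.56754402536899
cap (np.int64(255), np.int64(272), np.int64(166), np.int64(180), 87) expect (array([254.2, 154.5]), array([283. , 182.2])) on jar (array([254.9, 172.5]), array([282.5, 199.5]))
jar red (np.int64(251), np.int64(288), np.int64(199), np.int64(221), 311) jar body proj [array([264., 221.]), array([288., 210.]), array([250., 203.]), array([264., 209.]), array([289., 198.]), array([249., 191.])]Traceback (most recent call last):
  File "<stdin>", line 14, in <module>
  File "<stdin>", line 6, in bb
    return umr_minimum(a, axis, None, out, keepdims, initial, where)
ValueError: zero-size array to reduction operation minimum which has no identity
```

Run:
```python
from h import *
a=snap('scene');d=np.abs(cv2.imread('pics/s1.png')[:,:,::-1].astype(int)-a['pixels']).max(2)
for nm,(x0,y0,x1,y1) in dict(oil=(350,130,390,200),red=(335,240,378,282),yel=(225,295,272,343),coaster=(110,225,165,290),jarbody=(250,205,290,225)).items():print(nm,'changed',(d[y0:y1,x0:x1]>40).mean().round(3))
print(env.hand_in())
```

```text
oil changed 0.0
red changed 0.0
yel changed 0.0
coaster changed 0.145
jarbody changed 0.001
the job is handed in; nothing more can be done
None
```

The salt pot is upright on the coaster, and the yellow cap, turned about 83° anticlockwise and lifted free, is held level about 3 cm above the jar's rim; the jar stayed seated, the oil and peppers are unmoved, and the job was handed in at about 19 s.

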